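Sweep the clean stone off the sorting board

TASK

Using the fingertips, sweep the three white stones along the sorting board and over its end so that they drop into the blue tray. Only push them - do not lift or carry any stone. Leave the rust-brown stone where it lies on the board, and do not disturb the hammer, the cup or the jar.

Things in the scene. Friction and masses are not known exactly. Their poses are not given: they have to be found in the camera images.
- board: fixed wooden sorting board on two battens, 256 mm along its x (front to back), 210 mm along its y, top surface 50 mm above its origin (origin: centre of its underside, on the table). Low rims 8 mm thick and 10 mm high run along its near and far edges (x = +-120 to +-128 mm); the two ends at y = +-105 mm are open, a tray standing 2 mm beyond each. Turned up to 0.25 rad about the vertical
- blue_tray: fixed blue open tray at one end of the board (either its +y or its -y end), empty at the start. 250 mm along x, 140 mm along y, 44 mm high so its rim lies 6 mm below the board's top, walls and floor 5 mm; origin at the centre of its underside, 177 mm from the board's origin along the board's y, axes parallel to the board's
- grey_tray: fixed grey open tray of the same size at the other end of the board, with a few rust-brown rejects fixed in it, no higher than 30 mm above the table; origin likewise. Nothing is to go into it
- white_a: white stone, a faceted lump 35 mm across at its widest (10 mm up), 24 mm high, narrowing to the top, 28 to 56 g; origin at the centre of its flat underside (z = 0.050 while it lies on the board). Each of the four stones lies in its own lane: their positions along the board's x differ by at least 42 mm, in any order
- white_b: white stone, a faceted lump 35 mm across at its widest (10 mm up), 24 mm high, narrowing to the top, 28 to 56 g; origin at the centre of its flat underside (z = 0.050 while it lies on the board)
- white_c: white stone, a faceted lump 35 mm across at its widest (10 mm up), 24 mm high, narrowing to the top, 28 to 56 g; origin at the centre of its flat underside (z = 0.050 while it lies on the board)
- rust_stone: rust-brown stone, a faceted lump 35 mm across at its widest (10 mm up), 24 mm high, narrowing to the top, 28 to 56 g; origin at the centre of its flat underside (z = 0.050 while it lies on the board). It is to be left where it lies
- hammer: claw hammer 260 mm long lying on the table to the left of the board and trays (+y side); origin under the middle of its length, not to be disturbed
- cup: blue ceramic cup, 72 mm wide, 80 mm high, standing on the table to the right of the board and trays (-y side); origin at the centre of its underside, not to be disturbed
- jar: glass jar with a steel cap, 64 mm wide, 85 mm high, standing on the table to the right of the board and trays (-y side); origin at the centre of its underside, not to be disturbed

How it is judged:
By the outcome, as a careful person would: the job done as asked, in the order asked, and still so for the second after the job is handed in, with the robot touching nothing.
It also fails if it takes over 54 s, if anything falls off the work surface, if the arm or the gripper's body presses on something with over 40 N, if the wrist force passes 120 N, or if a joint passes its speed limit or range.

ROBOT

A 6-joint arm with a two-finger parallel gripper is mounted at the origin on the work surface. World frame = base frame: x ahead of the robot, y to its left, z up, the work surface at z = 0. Lengths are in m, angles in rad, forces in N, time in s.
With the tool pointing down it reaches from about 0.4 to 0.825 m from the base axis. Payload 7 kg.
Tool frame: the origin (TCP) lies on the front face of the gripper's body, between the roots of the fingers; the fingertips stand 66 mm ahead of it and the grasp point (between the pads) lies 47 mm ahead of it; z points along the fingers, y is the line along which they close (so a half turn about z gives the same grasp; the last joint's range is limited). The gripper opens to 88 mm and grips with 3 to 60 N. Pads are 19 mm wide; open, the fingers measure 130 mm over their backs; the gripper's body (78 mm by 193 mm) begins 47 mm behind the grasp point.
Start: joints at [-0.838, 0.359, 0.012, 0, -1.224, -0.288], TCP at [0.29, -0.609, 0.292] pointing down, gripper open.
Joint ranges: [-3.07, 3.07], [-1.43, 2.12], [-1.02, 1.25], [-3.03, 1.67], [-3.05, -0], [-3.03, 3.03]. Speed limits (rad/s): [2.39, 2.39, 3.01, 3.14, 3.14, 3.14].

INTERFACE

Orientations are given as [roll, pitch, yaw] about the fixed x, y, z axes, in that order (R = Rz(yaw) Ry(pitch) Rx(roll)).
In Python, from station import arm gives the robot as it stands. The module is installed in compiled form; this text tells all that it offers.
- The arm moves only by the tool move_arm, never from a script. Its argument "increments" is a list of rows, each an object of numbers: "jaw": the gripper command: -1 is shut, 1 is fully open, values between are in proportion; "dx", "dy", "dz": the shift along the tool's x, y, z in m; "twist": the turn about the tool's z in rad. A call has 1 to 12 rows; each row shifts and turns the commanded pose from where the row before left it, along the tool's axes as they then stand; what a row does not reach is not made up. A row lasts 1/12 s, in which the tool goes at most 41.7 mm and 7.16 degrees, less where a joint would pass 70% of its speed; a pose out of reach is approached as far as the arm can. A call is refused whole if a number of a shift passes 0.0417 or a number of a turn 0.125, either way. A call with a gripper value outside its range is refused whole. The fingers move at their own pace and stop on an object; "force" is the grip in N (left out, the last holds). Time passes only in rows, so rows that do not move let the fingers close. It gives the time, the measured TCP pose, the force, the opening and the grip force at its end, in the units of the state.
- arm.get_state(): the state, without advancing time (a new reading comes with each control period).
- arm.grab_frame(name): name is "side" or "top"; returns the picture (384x512x3 uint8, blue, green, red); there is no depth.
- arm.camera_info(name): a dict with "K" (3x3 intrinsics, pixels), "extrinsics" (4x4, takes a point from camera to world coordinates). Camera axes: x right, y down, z forward; pixel columns grow to the right and rows downward; lengths in m; the calibration is good to about 2 mm. A picture is of the moment at which its call begins. camera_info takes no time and is no camera call.
- arm.job_done(): hands the job in; it is judged then, once.
Trained networks look in the newest picture that a camera, given by its name, has taken for a name from the list of things; names that differ only in an ending like _2 or _b are one class to them, and where a whole thing is asked for, a point or a joint stands for the part that bears it (a point fixed in the world has none). Each returns a list of dicts, best first, with "score" (0 to 1); they miss things now and then, are a little off and sometimes report something else, mostly with a low value. They report only what shows in the picture. A call takes as long as a camera call.
- arm.find_in(camera, name): "position" ([x, y, z] in m, in world coordinates, good to about 4 mm: the middle of the surface that is visible of it).
- arm.silhouettes(camera, name): "pixels" (384x512 bool, what is visible of it).
- arm.pinpoint(camera, name): "position" ([x, y, z] in m, in world coordinates, good to about 4 mm: a listed point, or the origin of a listed thing).
The state is a dict: "t": time; "q": joint angles; "qd": joint speeds; "joint_efforts": joint torques, N m; "eef_pos": TCP position; "ee_rot": TCP orientation; "force": force on the tool from outside, world axes, zero at the start; "moment": the same for the moment, N m; "width": finger opening in m; "gripper_force": force on a finger pad.
Only numpy, scipy, OpenCV 4.12 (cv2) and the standard library are available. Lean on these libraries where they do the work, as an engineer would, in place of code of your own. Each camera call takes 0.05 s, during which the arm holds its last target. There are 200 camera calls.

## Working session

There is one attempt and no reset: what is moved stays moved. The work goes in short steps, Python scripts to look and compute and a tool call to move; the robot and the scene stay as the last step left them, time stands still between calls to the robot, and variables do not carry over. Pictures are saved under pics/ and viewed, at most 10 in all, crops included, and the job is handed in when it is done.

Besides the shell and the picture viewer there is one more tool, called after "Call:" as name([rows], argument=value, ...), one row to a line, values as JSON. move_arm: Moves the arm, as the interface text tells. Its arguments: {"type":"object","properties":{"increments":{"type":"array"},"force":{"type":"number"}},"required":["increments"]}

```bash
mkdir -p pics; cat > h.py <<'E'
import numpy as np, cv2
from station import arm
def pix(cam,P):
    c=arm.camera_info(cam);E=np.linalg.inv(np.array(c["extrinsics"]));K=np.array(c["K"])
    p=(E[:3,:3]@np.array(P).T).T+E[:3,3];u=(K@p.T).T;return u[:,:2]/u[:,2:]
def ray(cam,uv,z):
    c=arm.camera_info(cam);E=np.array(c["extrinsics"]);d=E[:3,:3]@np.linalg.inv(c["K"])@np.array([*uv,1.])
    return E[:3,3]+d*(z-E[2,3])/d[2]
E
python3 - <<'E'
from h import *
ims=[]
for c in("top","side"):
    im=arm.grab_frame(c);cv2.imwrite(f"pics/{c}0.png",im)
    for n in("board","blue_tray","grey_tray","white_a","rust_stone","hammer","cup","jar"):
        r=arm.pinpoint(c,n);print(c,n,[(np.round(x["position"],3).tolist(),round(x["score"],2)) for x in r][:5])
s=arm.get_state();print(s)
print(arm.camera_info("top"))
E
```

```text
top board [([0.56, -0.037, -0.0], 0.89)]
top blue_tray [([0.579, -0.217, 0.001], 0.88)]
top grey_tray [([0.54, 0.134, 0.0], 0.76)]
top white_a [([0.589, -0.047, 0.053], 0.64), ([0.643, -0.066, 0.049], 0.63), ([0.541, -0.098, 0.05], 0.43)]
top rust_stone [([0.484, -0.06, 0.05], 0.46)]
top hammer [([0.616, 0.42, 0.002], 0.83)]
top cup [([0.627, -0.412, 0.001], 0.72)]
top jar [([0.49, -0.432, 0.0], 0.86)]
side board [([0.562, -0.042, 0.003], 0.81)]
side blue_tray [([0.584, -0.221, 0.001], 0.77)]
side grey_tray [([0.54, 0.133, 0.003], 0.79)]
side white_a [([0.64, -0.065, 0.05], 0.55), ([0.534, -0.096, 0.052], 0.53), ([0.587, -0.044, 0.048], 0.49)]
side rust_stone [([0.618, 0.418, 0.005], 0.68), ([0.487, -0.063, 0.054], 0.43)]
side hammer [([0.614, 0.414, 0.0], 0.58), ([0.638, -0.065, 0.047], 0.43)]
side cup [([0.625, -0.41, -0.002], 0.79), ([0.64, -0.062, 0.048], 0.56)]
side jar [([0.489, -0.434, -0.004], 0.97)]
{'t': 0.9, 'q': array([-8.37912045e-01,  3.58572348e-01,  1.18625873e-02, -1.90956088e-05,
       -1.22410072e+00, -2.88099305e-01]), 'qd': array([ 0.00258307,  0.00026982, -0.00
[... 300 characters left out ...]
 -2.69681417e+00]), 'force': array([-0.4182668 ,  0.88433969,  0.68618726]), 'moment': array([0.03550703, 0.00859965, 0.03375155]), 'gripper_force': 0.0, 'width': 0.08758225227083723}
{'K': array([[363.41130433,   0.        , 258.45235581],
       [  0.        , 363.41130433, 184.94315268],
       [  0.        ,   0.        ,   1.        ]]), 'extrinsics': array([[ 1.75325851e-02, -9.94694523e-01,  1.01367721e-01,
         4.55124628e-01],
       [-9.99846292e-01, -1.74431991e-02,  1.76817252e-03,
         9.46861476e-03],
       [ 9.38581812e-06, -1.01383140e-01, -9.94847455e-01,
         1.07328098e+00],
       [ 0.00000000e+00,  0.00000000e+00,  0.00000000e+00,
         1.00000000e+00]])}
```

View pics/top0.png

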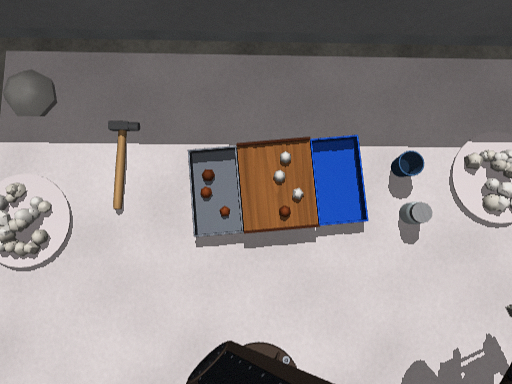

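View pics/side0.png

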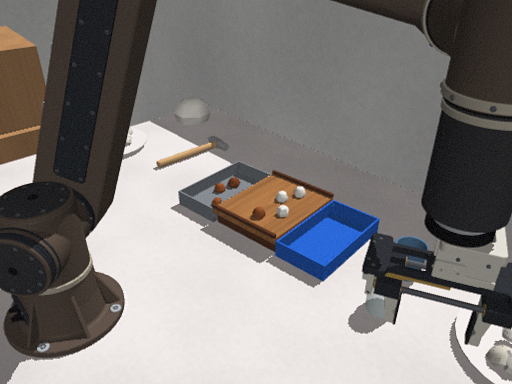

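The top view shows white stones at about (286,158), (280,176) and (298,194), and the rust stone at (285,212). The blue tray is on the −y side, which is right of the board in this view. Both views agree with the networks, and the stones measure z≈0.05. The board is at (0.561, −0.040) with yaw ≈ 0.117. I'll shut the gripper, turn it so the finger line lies across the lane, and go to the start of the far lane.

Call:
move_arm([
  {"jaw": -1, "twist": -0.1243},
  {"jaw": -1, "twist": -0.1243},
  {"jaw": -1, "twist": -0.1243},
  {"jaw": -1, "twist": -0.1243},
  {"jaw": -1, "twist": -0.1243},
  {"jaw": -1, "twist": -0.1243},
  {"jaw": -1, "twist": -0.1243},
  {"jaw": -1, "twist": -0.1243},
  {"jaw": -1, "twist": -0.1243},
  {"jaw": -1, "twist": -0.1243},
], force=10)

```text
$.increments[0]: bad value
```

Call:
move_arm([
  {"jaw": -1, "dx": -0.03, "dy": -0.023},
  {"jaw": -1, "dx": -0.03, "dy": -0.023},
  {"jaw": -1, "dx": -0.03, "dy": -0.023},
  {"jaw": -1, "dx": -0.03, "dy": -0.023},
  {"jaw": -1, "dx": -0.03, "dy": -0.023},
  {"jaw": -1, "dx": -0.03, "dy": -0.023},
  {"jaw": -1, "dx": -0.03, "dy": -0.023},
  {"jaw": -1, "dx": -0.03, "dy": -0.023},
  {"jaw": -1, "dx": -0.03, "dy": -0.023},
])

```text
$.increments[0]: bad value
```

Call:
move_arm([
  {"jaw": -1, "dx": -0.03, "dy": -0.023},
  {"jaw": -1, "dx": -0.03, "dy": -0.023},
  {"jaw": -1, "dx": -0.03, "dy": -0.023},
  {"jaw": -1, "dx": -0.03, "dy": -0.023},
  {"jaw": -1, "dx": -0.03, "dy": -0.023},
  {"jaw": -1, "dx": -0.03, "dy": -0.023},
  {"jaw": -1, "dx": -0.03, "dy": -0.023},
  {"jaw": -1, "dx": -0.03, "dy": -0.023},
  {"jaw": -1, "dx": -0.03, "dy": -0.023},
  {"jaw": -1},
])

```text
$.increments[0]: bad value
```

The calls were refused, probably because each row needs every field. I'll test that.

Call:
move_arm([
  {"jaw": -1, "dx": 0, "dy": 0, "dz": 0, "twist": -0.124},
  {"jaw": -1, "dx": 0, "dy": 0, "dz": 0, "twist": -0.124},
  {"jaw": -1, "dx": 0, "dy": 0, "dz": 0, "twist": -0.124},
  {"jaw": -1, "dx": 0, "dy": 0, "dz": 0, "twist": -0.124},
  {"jaw": -1, "dx": 0, "dy": 0, "dz": 0, "twist": -0.124},
  {"jaw": -1, "dx": 0, "dy": 0, "dz": 0, "twist": -0.124},
  {"jaw": -1, "dx": 0, "dy": 0, "dz": 0, "twist": -0.124},
  {"jaw": -1, "dx": 0, "dy": 0, "dz": 0, "twist": -0.124},
  {"jaw": -1, "dx": 0, "dy": 0, "dz": 0, "twist": -0.124},
  {"jaw": -1, "dx": 0, "dy": 0, "dz": 0, "twist": -0.124},
], force=10)

```text
t: 1.73
eef_pos: [0.2904, -0.6093, 0.2922]
ee_rot: [3.142, 0.0, -1.451]
force: [-0.3, 1.1, -0.2]
width: 0.0264
gripper_force: 0.0
```

Call:
move_arm([
  {"jaw": -1, "dx": -0.03, "dy": -0.023, "dz": 0, "twist": 0},
  {"jaw": -1, "dx": -0.03, "dy": -0.023, "dz": 0, "twist": 0},
  {"jaw": -1, "dx": -0.03, "dy": -0.023, "dz": 0, "twist": 0},
  {"jaw": -1, "dx": -0.03, "dy": -0.023, "dz": 0, "twist": 0},
  {"jaw": -1, "dx": -0.03, "dy": -0.023, "dz": 0, "twist": 0},
  {"jaw": -1, "dx": -0.03, "dy": -0.023, "dz": 0, "twist": 0},
  {"jaw": -1, "dx": -0.03, "dy": -0.023, "dz": 0, "twist": 0},
  {"jaw": -1, "dx": -0.03, "dy": -0.023, "dz": 0, "twist": 0},
  {"jaw": -1, "dx": -0.03, "dy": -0.023, "dz": 0, "twist": 0},
])

```text
t: 2.48
eef_pos: [0.466, -0.3158, 0.2925]
ee_rot: [-3.141, -0.0, -1.457]
force: [1.3, -0.7, 0.2]
width: 0.0005
gripper_force: 0.0
```

Call:
move_arm([
  {"jaw": -1, "dx": -0.03, "dy": -0.023, "dz": 0, "twist": 0},
  {"jaw": -1, "dx": -0.03, "dy": -0.023, "dz": 0, "twist": 0},
  {"jaw": -1, "dx": -0.03, "dy": -0.023, "dz": 0, "twist": 0},
  {"jaw": -1, "dx": -0.03, "dy": -0.023, "dz": 0, "twist": 0},
  {"jaw": -1, "dx": -0.03, "dy": -0.023, "dz": 0, "twist": 0},
  {"jaw": -1, "dx": -0.03, "dy": -0.023, "dz": 0, "twist": 0},
  {"jaw": -1, "dx": -0.03, "dy": -0.023, "dz": 0, "twist": 0},
  {"jaw": -1, "dx": -0.03, "dy": -0.023, "dz": 0, "twist": 0},
  {"jaw": -1, "dx": -0.03, "dy": -0.023, "dz": 0, "twist": 0},
  {"jaw": -1, "dx": 0, "dy": 0, "dz": 0, "twist": 0},
])

```text
t: 3.32
eef_pos: [0.6431, -0.0208, 0.2914]
ee_rot: [-3.141, 0.0, -1.453]
force: [0.3, -1.3, 0.3]
width: 0.0007
gripper_force: 0.0
```

Over the lane start. I'll come down to just above stone height, correct 6 mm sideways, and look before going lower.

Call:
move_arm([
  {"jaw": -1, "dx": 0, "dy": 0.006, "dz": 0.035, "twist": 0},
  {"jaw": -1, "dx": 0, "dy": 0, "dz": 0.035, "twist": 0},
  {"jaw": -1, "dx": 0, "dy": 0, "dz": 0.035, "twist": 0},
  {"jaw": -1, "dx": 0, "dy": 0, "dz": 0.03, "twist": 0},
  {"jaw": -1, "dx": 0, "dy": 0, "dz": 0, "twist": 0},
])

```text
t: 3.73
eef_pos: [0.6307, -0.0268, 0.1507]
ee_rot: [3.131, 0.0, -1.458]
force: [-1.7, -0.4, -2.1]
width: 0.0004
gripper_force: 0.0
```

```bash
python3 - <<'E'
from h import *
im=arm.grab_frame("side");cv2.imwrite("pics/s1.png",cv2.resize(im[130:310,160:400],None,fx=3,fy=3))
for c in("side","top"):
    arm.grab_frame(c)
    for n in("white_a","rust_stone"):
        print(c,n,[(np.round(x["position"],3).tolist(),round(x["score"],2)) for x in arm.pinpoint(c,n)][:4])
E
```

```text
side white_a [([0.535, -0.096, 0.051], 0.7), ([0.626, -0.41, -0.003], 0.56), ([0.642, -0.064, 0.048], 0.5), ([0.586, -0.047, 0.048], 0.48)]
side rust_stone [([0.484, -0.064, 0.05], 0.57)]
top white_a [([0.586, -0.047, 0.048], 0.53), ([0.539, -0.1, 0.048], 0.46)]
top rust_stone [([0.579, -0.215, -0.001], 0.74), ([0.484, -0.059, 0.052], 0.68)]
```

View pics/s1.png

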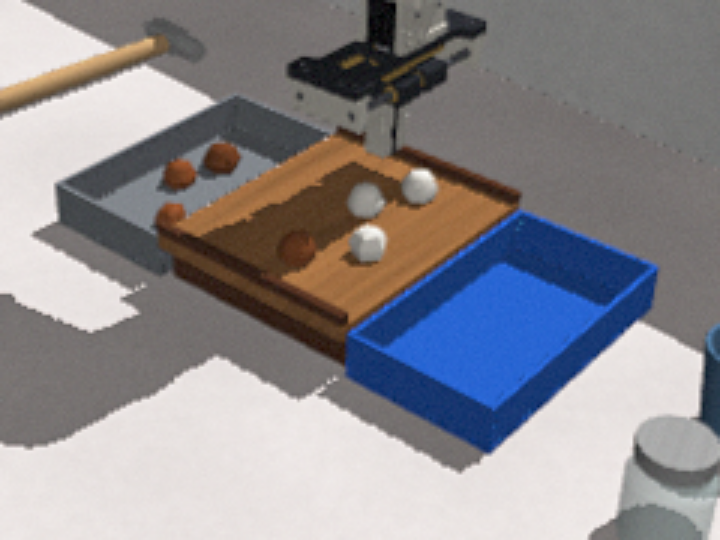

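The crop shows the shut fingers (≈(385,140)) behind the far white stone (420,186), with a clear gap in its lane. Next I lower to tip height ~5 mm above the board and settle.

Call:
move_arm([
  {"jaw": -1, "dx": 0, "dy": 0, "dz": 0.01, "twist": 0},
  {"jaw": -1, "dx": 0, "dy": 0, "dz": 0.01, "twist": 0},
  {"jaw": -1, "dx": 0, "dy": 0, "dz": 0.008, "twist": 0},
  {"jaw": -1, "dx": 0, "dy": 0, "dz": 0, "twist": 0},
  {"jaw": -1, "dx": 0, "dy": 0, "dz": 0, "twist": 0},
])

```text
t: 4.5
eef_pos: [0.6338, -0.0265, 0.128]
ee_rot: [3.139, -0.0, -1.457]
force: [0.2, -0.7, 0.3]
width: 0.0004
gripper_force: 0.0
```

Call:
move_arm([
  {"jaw": -1, "dx": 0, "dy": -0.002, "dz": 0.006, "twist": 0},
  {"jaw": -1, "dx": 0, "dy": 0, "dz": 0, "twist": 0},
  {"jaw": -1, "dx": 0.008, "dy": 0, "dz": 0, "twist": 0},
  {"jaw": -1, "dx": 0.008, "dy": 0, "dz": 0, "twist": 0},
  {"jaw": -1, "dx": 0.008, "dy": 0, "dz": 0, "twist": 0},
  {"jaw": -1, "dx": 0.008, "dy": 0, "dz": 0, "twist": 0},
  {"jaw": -1, "dx": 0.008, "dy": 0, "dz": 0, "twist": 0},
  {"jaw": -1, "dx": 0.008, "dy": 0, "dz": 0, "twist": 0},
  {"jaw": -1, "dx": 0.008, "dy": 0, "dz": 0, "twist": 0},
  {"jaw": -1, "dx": 0.008, "dy": 0, "dz": 0, "twist": 0},
])

```text
t: 5.33
eef_pos: [0.6437, -0.0907, 0.1232]
ee_rot: [-3.142, 0.0, -1.457]
force: [0.1, -0.1, 0.6]
width: 0.0007
gripper_force: 0.1
```

```bash
python3 - <<'E'
from h import *
im=arm.grab_frame("side");cv2.imwrite("pics/s2.png",cv2.resize(im[130:310,160:400],None,fx=3,fy=3))
for n in("white_a","rust_stone"):
        print(n,[(np.round(x["position"],3).tolist(),round(x["score"],2)) for x in arm.pinpoint("side",n)][:4])
print(arm.get_state()["eef_pos"])
E
```

```text
white_a [([0.647, -0.119, 0.048], 0.63), ([0.535, -0.098, 0.048], 0.62), ([0.585, -0.046, 0.051], 0.6), ([0.563, -0.044, 0.0], 0.44)]
rust_stone [([0.487, -0.063, 0.052], 0.68), ([0.586, -0.048, 0.047], 0.48), ([0.544, 0.133, -0.003], 0.37)]
[ 0.64360077 -0.0905545   0.12310752]
```

View pics/s2.png

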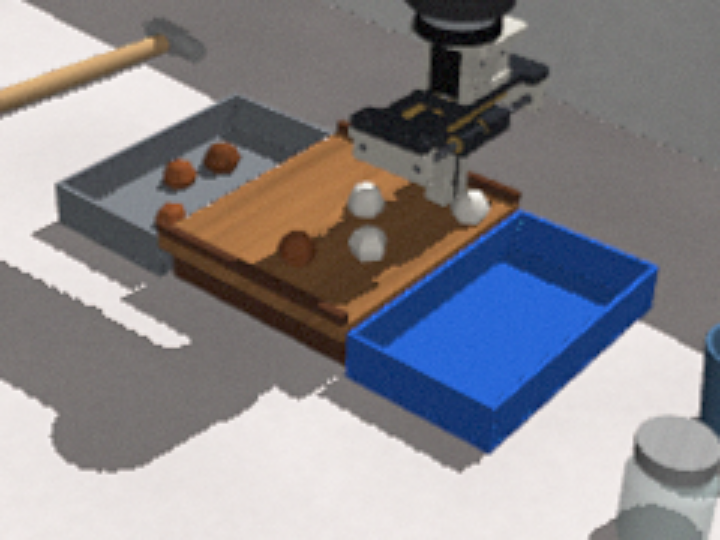

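The far stone (470,207) is moving straight ahead of the fingers and the others haven't moved. I'll push on over the end and then rise.

Call:
move_arm([
  {"jaw": -1, "dx": 0.008, "dy": 0, "dz": 0, "twist": 0},
  {"jaw": -1, "dx": 0.008, "dy": 0, "dz": 0, "twist": 0},
  {"jaw": -1, "dx": 0.008, "dy": 0, "dz": 0, "twist": 0},
  {"jaw": -1, "dx": 0.008, "dy": 0, "dz": 0, "twist": 0},
  {"jaw": -1, "dx": 0.008, "dy": 0, "dz": 0, "twist": 0},
  {"jaw": -1, "dx": 0.008, "dy": 0, "dz": 0, "twist": 0},
  {"jaw": -1, "dx": 0.008, "dy": 0, "dz": 0, "twist": 0},
  {"jaw": -1, "dx": 0.008, "dy": 0, "dz": 0, "twist": 0},
  {"jaw": -1, "dx": 0.008, "dy": 0, "dz": 0, "twist": 0},
  {"jaw": -1, "dx": 0, "dy": 0, "dz": 0, "twist": 0},
  {"jaw": -1, "dx": 0, "dy": 0, "dz": -0.025, "twist": 0},
  {"jaw": -1, "dx": 0, "dy": 0, "dz": -0.025, "twist": 0},
])

```text
t: 6.48
eef_pos: [0.6507, -0.1615, 0.1719]
ee_rot: [3.137, 0.001, -1.457]
force: [0.7, 0.0, 0.6]
width: 0.0007
gripper_force: 0.0
```

```bash
python3 - <<'E'
from h import *
im=arm.grab_frame("side");cv2.imwrite("pics/s3.png",cv2.resize(im[130:310,160:400],None,fx=3,fy=3))
for n in("white_a","rust_stone"):
        print(n,[(np.round(x["position"],3).tolist(),round(x["score"],2)) for x in arm.pinpoint("side",n)][:4])
print(arm.get_state()["eef_pos"])
E
```

```text
white_a [([0.657, -0.226, 0.002], 0.67), ([0.532, -0.096, 0.05], 0.64), ([0.586, -0.047, 0.048], 0.45)]
rust_stone [([0.485, -0.062, 0.051], 0.42)]
[ 0.6530751  -0.1612861   0.17569182]
```

View pics/s3.png

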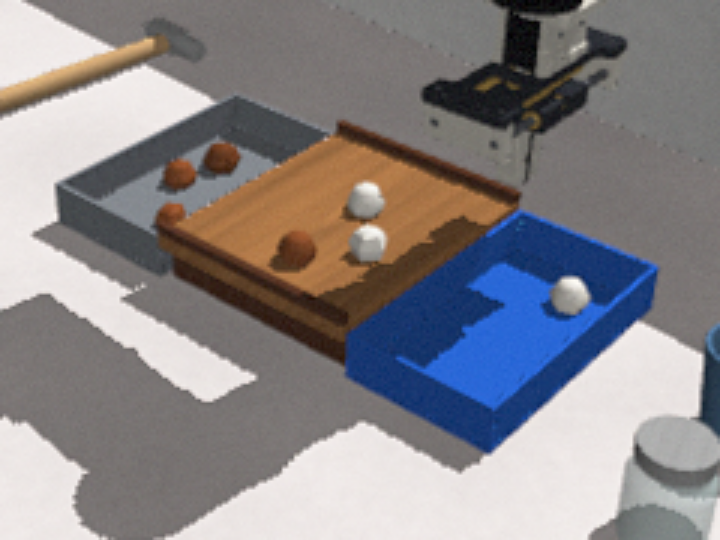

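The first stone lies in the tray (570,295). The other stones are where they were, so I go on to the middle white stone.

Call:
move_arm([
  {"jaw": -1, "dx": -0.027, "dy": 0.009, "dz": 0, "twist": 0},
  {"jaw": -1, "dx": -0.027, "dy": 0.009, "dz": 0, "twist": 0},
  {"jaw": -1, "dx": -0.027, "dy": 0.009, "dz": 0, "twist": 0},
  {"jaw": -1, "dx": -0.027, "dy": 0.009, "dz": 0, "twist": 0},
  {"jaw": -1, "dx": -0.027, "dy": 0.009, "dz": 0, "twist": 0},
  {"jaw": -1, "dx": -0.027, "dy": 0.009, "dz": 0, "twist": 0},
  {"jaw": -1, "dx": 0, "dy": 0, "dz": 0, "twist": 0},
  {"jaw": -1, "dx": 0, "dy": 0, "dz": 0.012, "twist": 0},
  {"jaw": -1, "dx": 0, "dy": 0, "dz": 0.012, "twist": 0},
  {"jaw": -1, "dx": 0, "dy": 0, "dz": 0, "twist": 0},
  {"jaw": -1, "dx": 0, "dy": 0, "dz": 0, "twist": 0},
  {"jaw": -1, "dx": 0, "dy": 0, "dz": 0, "twist": 0},
])

```text
t: 7.63
eef_pos: [0.5799, -0.0066, 0.1493]
ee_rot: [3.141, -0.0, -1.457]
force: [0.7, 0.3, 0.2]
width: 0.0008
gripper_force: 0.0
```

Call:
move_arm([
  {"jaw": -1, "dx": 0, "dy": -0.002, "dz": 0.009, "twist": 0},
  {"jaw": -1, "dx": 0, "dy": 0, "dz": 0.009, "twist": 0},
  {"jaw": -1, "dx": 0, "dy": 0, "dz": 0.009, "twist": 0},
  {"jaw": -1, "dx": 0, "dy": 0, "dz": 0, "twist": 0},
  {"jaw": -1, "dx": 0, "dy": 0, "dz": 0, "twist": 0},
  {"jaw": -1, "dx": 0.008, "dy": 0, "dz": 0, "twist": 0},
  {"jaw": -1, "dx": 0.008, "dy": 0, "dz": 0, "twist": 0},
  {"jaw": -1, "dx": 0.008, "dy": 0, "dz": 0, "twist": 0},
  {"jaw": -1, "dx": 0.008, "dy": 0, "dz": 0, "twist": 0},
  {"jaw": -1, "dx": 0.008, "dy": 0, "dz": 0, "twist": 0},
  {"jaw": -1, "dx": 0.008, "dy": 0, "dz": 0, "twist": 0},
  {"jaw": -1, "dx": 0.008, "dy": 0, "dz": 0, "twist": 0},
])

```text
t: 8.63
eef_pos: [0.5882, -0.0629, 0.1223]
ee_rot: [-3.141, 0.0, -1.457]
force: [-0.6, 0.6, 0.1]
width: 0.0004
gripper_force: 0.4
```

```bash
python3 - <<'E'
from h import *
arm.grab_frame("side")
for n in("white_a","rust_stone"):
        print(n,[(np.round(x["position"],3).tolist(),round(x["score"],2)) for x in arm.pinpoint("side",n)][:5])
print(arm.get_state()["eef_pos"])
E
```

```text
white_a [([0.593, -0.088, 0.05], 0.64), ([0.529, -0.098, 0.049], 0.6), ([0.657, -0.227, 0.004], 0.58)]
rust_stone [([0.486, -0.437, -0.0], 0.58), ([0.485, -0.061, 0.051], 0.4)]
[ 0.58803453 -0.06271407  0.1221087 ]
```

The middle stone is ahead of the fingers and on line.

Call:
move_arm([
  {"jaw": -1, "dx": 0.009, "dy": 0, "dz": 0, "twist": 0},
  {"jaw": -1, "dx": 0.009, "dy": 0, "dz": 0, "twist": 0},
  {"jaw": -1, "dx": 0.009, "dy": 0, "dz": 0, "twist": 0},
  {"jaw": -1, "dx": 0.009, "dy": 0, "dz": 0, "twist": 0},
  {"jaw": -1, "dx": 0.009, "dy": 0, "dz": 0, "twist": 0},
  {"jaw": -1, "dx": 0.009, "dy": 0, "dz": 0, "twist": 0},
  {"jaw": -1, "dx": 0.009, "dy": 0, "dz": 0, "twist": 0},
  {"jaw": -1, "dx": 0.009, "dy": 0, "dz": 0, "twist": 0},
  {"jaw": -1, "dx": 0.009, "dy": 0, "dz": 0, "twist": 0},
  {"jaw": -1, "dx": 0.009, "dy": 0, "dz": 0, "twist": 0},
  {"jaw": -1, "dx": 0.009, "dy": 0, "dz": 0, "twist": 0},
  {"jaw": -1, "dx": 0.009, "dy": 0, "dz": 0, "twist": 0},
])

```text
t: 9.78
eef_pos: [0.6003, -0.1702, 0.1221]
ee_rot: [3.141, 0.0, -1.457]
force: [0.1, -0.0, 0.3]
width: 0.0007
gripper_force: 0.0
```

Call:
move_arm([
  {"jaw": -1, "dx": 0, "dy": 0, "dz": 0, "twist": 0},
  {"jaw": -1, "dx": 0, "dy": 0, "dz": -0.025, "twist": 0},
  {"jaw": -1, "dx": 0, "dy": 0, "dz": -0.025, "twist": 0},
  {"jaw": -1, "dx": 0, "dy": 0, "dz": 0, "twist": 0},
  {"jaw": -1, "dx": 0, "dy": 0, "dz": 0, "twist": 0},
])

```text
t: 10.2
eef_pos: [0.6012, -0.1692, 0.1738]
ee_rot: [-3.138, -0.0, -1.457]
force: [-0.1, -1.5, -0.9]
width: 0.0006
gripper_force: 0.0
```

```bash
python3 - <<'E'
from h import *
for c in("side","top"):
  im=arm.grab_frame(c)
  if c=="side": cv2.imwrite("pics/s4.png",cv2.resize(im[130:310,160:400],None,fx=3,fy=3))
  for n in("white_a","rust_stone"):
        print(c,n,[(np.round(x["position"],3).tolist(),round(x["score"],2)) for x in arm.pinpoint(c,n)][:5])
print(arm.get_state()["eef_pos"])
E
```

```text
side white_a [([0.534, -0.098, 0.048], 0.66), ([0.609, -0.23, 0.004], 0.66), ([0.658, -0.23, 0.004], 0.43)]
side rust_stone [([0.485, -0.063, 0.052], 0.49)]
top white_a [([0.484, -0.062, 0.053], 0.73), ([0.54, -0.096, 0.05], 0.4)]
top rust_stone []
[ 0.59994153 -0.16909227  0.17122955]
```

View pics/s4.png

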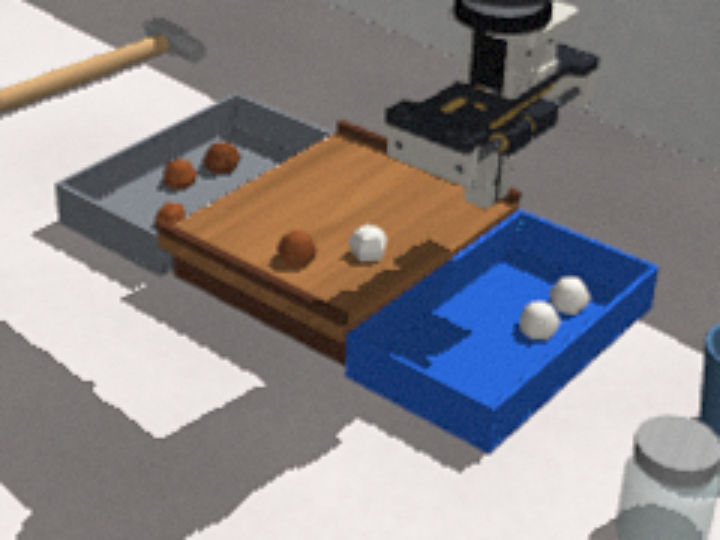

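Two stones are in the tray, at (570,295) and (538,320). The last white stone (368,243) and the rust stone (297,249) haven't moved. For the last lane I'll bias about 3 mm away from the rust stone.

Call:
move_arm([
  {"jaw": -1, "dx": -0.0245, "dy": 0.01, "dz": 0, "twist": 0},
  {"jaw": -1, "dx": -0.0245, "dy": 0.01, "dz": 0, "twist": 0},
  {"jaw": -1, "dx": -0.0245, "dy": 0.01, "dz": 0, "twist": 0},
  {"jaw": -1, "dx": -0.0245, "dy": 0.01, "dz": 0, "twist": 0},
  {"jaw": -1, "dx": -0.0245, "dy": 0.01, "dz": 0, "twist": 0},
  {"jaw": -1, "dx": 0, "dy": 0, "dz": 0, "twist": 0},
  {"jaw": -1, "dx": 0, "dy": 0, "dz": 0.011, "twist": 0},
  {"jaw": -1, "dx": 0, "dy": 0, "dz": 0.011, "twist": 0},
  {"jaw": -1, "dx": 0, "dy": 0, "dz": 0, "twist": 0},
  {"jaw": -1, "dx": 0, "dy": 0, "dz": 0, "twist": 0},
  {"jaw": -1, "dx": 0, "dy": 0, "dz": 0, "twist": 0},
])

```text
t: 11.42
eef_pos: [0.537, -0.0534, 0.1503]
ee_rot: [3.141, -0.0, -1.457]
force: [-0.0, -0.7, 0.2]
width: 0.0003
gripper_force: 0.0
```

Call:
move_arm([
  {"jaw": -1, "dx": 0, "dy": 0.003, "dz": 0.009, "twist": 0},
  {"jaw": -1, "dx": 0, "dy": 0, "dz": 0.009, "twist": 0},
  {"jaw": -1, "dx": 0, "dy": 0, "dz": 0.01, "twist": 0},
  {"jaw": -1, "dx": 0, "dy": 0, "dz": 0, "twist": 0},
  {"jaw": -1, "dx": 0, "dy": 0, "dz": 0, "twist": 0},
  {"jaw": -1, "dx": 0.008, "dy": 0, "dz": 0, "twist": 0},
  {"jaw": -1, "dx": 0.008, "dy": 0, "dz": 0, "twist": 0},
  {"jaw": -1, "dx": 0.008, "dy": 0, "dz": 0, "twist": 0},
  {"jaw": -1, "dx": 0.008, "dy": 0, "dz": 0, "twist": 0},
  {"jaw": -1, "dx": 0.008, "dy": 0, "dz": 0, "twist": 0},
])

```text
t: 12.25
eef_pos: [0.5385, -0.0943, 0.1224]
ee_rot: [-3.141, 0.0, -1.457]
force: [0.4, 0.4, 0.3]
width: 0.0006
gripper_force: 0.3
```

```bash
python3 - <<'E'
from h import *
arm.grab_frame("side")
for n in("white_a","rust_stone"):
        print(n,[(np.round(x["position"],3).tolist(),round(x["score"],2)) for x in arm.pinpoint("side",n)][:5])
print(arm.get_state()["eef_pos"])
E
```

```text
white_a [([0.61, -0.231, 0.006], 0.64), ([0.536, -0.12, 0.05], 0.53), ([0.657, -0.228, 0.005], 0.49)]
rust_stone [([0.484, -0.062, 0.053], 0.7)]
[ 0.53831543 -0.09417105  0.1222055 ]
```

Call:
move_arm([
  {"jaw": -1, "dx": 0.009, "dy": 0, "dz": 0, "twist": 0},
  {"jaw": -1, "dx": 0.009, "dy": 0, "dz": 0, "twist": 0},
  {"jaw": -1, "dx": 0.009, "dy": 0, "dz": 0, "twist": 0},
  {"jaw": -1, "dx": 0.009, "dy": 0, "dz": 0, "twist": 0},
  {"jaw": -1, "dx": 0.009, "dy": 0, "dz": 0, "twist": 0},
  {"jaw": -1, "dx": 0.009, "dy": 0, "dz": 0, "twist": 0},
  {"jaw": -1, "dx": 0.009, "dy": 0, "dz": 0, "twist": 0},
  {"jaw": -1, "dx": 0.009, "dy": 0, "dz": 0, "twist": 0},
  {"jaw": -1, "dx": 0.009, "dy": 0, "dz": 0, "twist": 0},
  {"jaw": -1, "dx": 0, "dy": 0, "dz": 0, "twist": 0},
  {"jaw": -1, "dx": 0, "dy": 0, "dz": -0.025, "twist": 0},
  {"jaw": -1, "dx": 0, "dy": 0, "dz": -0.03, "twist": 0},
])

```text
t: 13.4
eef_pos: [0.5459, -0.174, 0.1754]
ee_rot: [3.136, 0.001, -1.458]
force: [0.4, 0.4, -0.4]
width: 0.0009
gripper_force: 0.0
```

Call:
move_arm([
  {"jaw": -1, "dx": 0, "dy": 0, "dz": -0.03, "twist": 0},
  {"jaw": -1, "dx": 0, "dy": 0, "dz": -0.03, "twist": 0},
  {"jaw": -1, "dx": 0, "dy": 0, "dz": -0.02, "twist": 0},
  {"jaw": -1, "dx": 0, "dy": 0, "dz": 0, "twist": 0},
  {"jaw": -1, "dx": 0, "dy": 0, "dz": 0, "twist": 0},
  {"jaw": -1, "dx": 0, "dy": 0, "dz": 0, "twist": 0},
])

```text
t: 13.9
eef_pos: [0.547, -0.1736, 0.2566]
ee_rot: [3.141, 0.001, -1.457]
force: [-0.1, 0.2, -0.8]
width: 0.0009
gripper_force: 0.0
```

```bash
python3 - <<'E'
from h import *
im=arm.grab_frame("side");cv2.imwrite("pics/s5.png",cv2.resize(im[130:330,160:400],None,fx=3,fy=3))
for n in("white_a","rust_stone","cup","jar","hammer"):
        print(n,[(np.round(x["position"],3).tolist(),round(x["score"],2)) for x in arm.pinpoint("side",n)][:5])
E
```

```text
white_a [([0.55, -0.237, 0.001], 0.65), ([0.611, -0.228, 0.004], 0.6), ([0.654, -0.23, 0.004], 0.58)]
rust_stone [([0.486, -0.062, 0.051], 0.46), ([0.562, -0.04, 0.003], 0.34)]
cup [([0.626, -0.414, -0.004], 0.6)]
jar [([0.489, -0.435, -0.001], 0.75)]
hammer [([0.618, 0.419, 0.0], 0.94)]
```

View pics/s5.png

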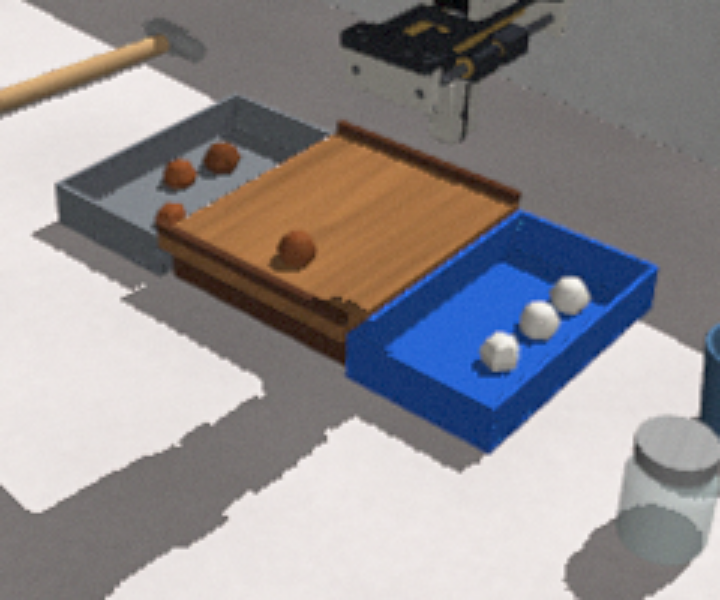

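All three white stones are in the blue tray, at (500,352), (538,320) and (570,295). The rust stone hasn't moved (297,249) and the arm is clear, so I'm handing in.

```bash
python3 -c "
from station import arm
print(arm.job_done())"
```

```text
the job is handed in; nothing more can be done
None
```

The job is handed in: all three white stones were swept into the blue tray, and the rust stone, hammer, cup and jar are where they were, within measurement error.

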